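# Refit the control knob of a board preheater

## Task

The big control knob has come off the white board preheater. Stand it back on the preheater's flat-sided shaft, press gently and turn it slowly until it drops fully home on the panel, then turn it, still home, until its pointer line points at the off mark beside the shaft, and let go. Leave the other things on the bench where they are.

Things in the scene. Friction and masses are not known exactly. Their poses are not given: they have to be found in the camera images.
- knob_center (a point): Centre (half-way up) of the big black round knob, loose, standing upright on the blue mat: straight-sided, 38 mm wide, 34 mm high, 50 g; grip it across any diameter. z up along its axis; x towards the white pointer line on its top. Its underside is 17 mm below this point.
- knob: The same knob, origin in the middle of its underside, same axes. Bore from below on the axis: a round lead-in 14.2 mm wide and 9 mm deep (chamfered to 19 mm at the mouth), then to 24 mm depth the same with two flat walls 6.2 mm apart, one on the pointer's side and one opposite.
- pointer (a point): Outer end of the white pointer line on the knob's top, 17 mm from its axis.
- shaft_top (a point): Top centre of the upright steel shaft, 13 mm thick with two flats, 4 mm across them, greased. Axes of the fixed panel, not of the shaft: z up, x towards the off mark. With the knob home its centre is 1 mm below this point; at a wrong angle it stops 9 mm above home, lead-in over the shaft end. It drops with its pointer within about 0.15 rad of the direction a flat faces.
- off_mark (a point): The off mark, a short black dash on the panel, 28 mm from the shaft's axis towards the heating plate. One flat of the shaft faces 0.25 to 1.75 rad counter-clockwise (from above) of this mark at the start, not measured. The shaft turns with friction (0.045 N m), stays where left, and turns until that flat is 0.3 rad clockwise or 2.2 rad counter-clockwise of the mark.
- heater: Preheater, a fixed white box 240 x 180 x 55 mm on the mat with its shaft; origin under its centre, z up, x from control strip to heating plate (3 mm proud). Shaft axis at x -78, y -15 mm, 20 mm high above the panel, in a boss 25 mm wide, 2 mm high on which the home knob rests. Delicate: the knob's contact force on it must stay under 30 N (turning takes 15). It is sprung: 6 N/mm, 2 mm down.
- small_knob: A smaller grey knob from another device, 24 mm wide and 20 mm high, does not fit; origin under its centre. Leave alone.
- spool: Metal solder spool, 50 mm wide, 40 mm high; origin under its centre. Leave alone.
- flux_jar: Amber jar, 40 mm wide, 60 mm high; origin under its centre. Leave alone.
- screwdriver: Screwdriver 160 mm long lying on the mat. Leave alone.
Not all that is in view belongs to the job. Of the things like the knob, leave any that is pink or turquoise; of the rest the larger one is meant.

How it is judged:
By the outcome, as a careful person would: the job done as asked, in the order asked, and still so for the second after the job is handed in, with the robot touching nothing.
It also fails if it takes over 64 s, if anything falls off the work surface, if the arm or the gripper's body presses on something with over 40 N, if the wrist force passes 120 N, or if a joint passes its speed limit or range.

## Robot

A 6-joint arm with a two-finger parallel gripper is mounted at the origin on the work surface. World frame = base frame: x ahead of the robot, y to its left, z up, the work surface at z = 0. Lengths are in m, angles in degrees, forces in N, time in s.
With the tool pointing down it reaches from about 0.25 to 0.725 m from the base axis. Payload 9.7 kg.
Tool frame: the origin (TCP) lies midway between the tips of the shut fingers; the grasp point (between the pads) lies 19 mm behind it; y points along the fingers, x is the direction in which the jaws open and shut, and the axes are right-handed (so a half turn about y gives the same grasp; the last joint's range is limited). The gripper opens to 85 mm and grips with 20 to 120 N. Pads are 22 mm wide; open, the fingers measure 114 mm over their backs; the gripper's body (76 mm by 85 mm) begins 54 mm behind the grasp point. The pads swing forward as they close: fully open they stand 13 mm farther back than shut.
Start: joints at [-66.119, 4.979, 10.078, 95.1, 0, 90], TCP at [0.223, -0.503, 0.231] pointing down, gripper open.
Joint ranges: [-179.16, 179.16], [-48.56, 103.87], [-65.8, 70.77], [-126.05, 130.52], [-82.76, 87.17], [-180, 180]. Speed limits (degrees/s): [127.2, 127.2, 147.25, 180, 180, 180].

## Interface

Orientations are given as [roll, pitch, yaw] about the fixed x, y, z axes, in that order (R = Rz(yaw) Ry(pitch) Rx(roll)).
In Python, from workcell import get_obs, camera, job_done gives the robot as it stands.
- The arm moves only by the tool play_rows, never from a script. Its argument "moves" is a list of rows, each a list of 3 entries, a list of its own where there are three numbers: the turn, a rotation vector about the tool's x, y, z in degrees, then the shift along the tool's x, y, z in m, then the opening in per cent of the stroke, from 0 (shut) to 100 (fully open). A call has exactly 5 rows; each row is the pose to reach, as a shift and turn from the pose commanded when the call began, along the tool's axes at that moment; what a row does not reach only later rows make up. A row lasts 1/10 s, in which the tool goes at most 50 mm and 8.59 degrees, less where a joint would pass 70% of its speed; a pose out of reach is approached as far as the arm can. A call with a gripper value outside its range is refused whole. The fingers move at their own pace and stop on an object; "grip_force" is the grip in N (left out, the last holds). Time passes only in rows, so rows that repeat a pose let the fingers close, or fill a call up. It gives the time, the measured TCP pose, the force and the opening at its end, in the units of the state.
- get_obs(): the state, without advancing time (a new reading comes with each control period).
- camera(name): name is "side" or "top" or "wrist"; returns a dict with "img" (480x640x3 uint8, red, green, blue), "fov_y" (degrees; the focal length in pixels is half the picture's height over the tangent of half this angle, whatever the lens; pixels are square), "cx", "cy" (the principal point, pixels), "world_from_camera" (4x4, takes a point from camera to world coordinates). Camera axes: x right, y up, looking along -z (the intrinsics and any distortion apply to the point x, -y, -z); pixel columns grow to the right and rows downward; lengths in m; the calibration is good to about 2 mm. The wrist camera is an equidistant fisheye: a pixel r from the principal point sees the ray r / f radians off the axis. A picture is of the moment at which its call begins. There is no depth.
- job_done(): hands the job in, once; it reports no verdict.
The state is a dict: "time": time; "q": joint angles; "qd": joint speeds; "joint_efforts": joint torques, N m; "ee_pos": TCP position; "tcp_rot": TCP orientation; "wrist_force": force on the tool from outside, world axes, zero at the start; "torque": the same for the moment, N m; "opening": finger opening in m.
Only numpy, scipy, OpenCV 4.12 (cv2) and the standard library are available. Lean on these libraries where they do the work, as an engineer would, in place of code of your own. Each camera call takes 0.05 s, during which the arm holds its last target.

## Working session

There is one attempt and no reset: what is moved stays moved. The work goes in short steps, Python scripts to look and compute and a tool call to move; the robot and the scene stay as the last step left them, time stands still between calls to the robot, and variables do not carry over. Pictures are saved under pics/ and viewed, and the job is handed in when it is done.

Besides the shell and the picture viewer there is one more tool, called after "Emit:" as a command line: name --argument value ..., lists and objects as JSON in quotes. play_rows: Moves the arm, as the interface text tells. Its arguments: {"type":"object","properties":{"moves":{"type":"array"},"grip_force":{"type":"number"}},"required":["moves"]}

```bash
mkdir -p pics; cat > h.py <<'E'
import numpy as np, cv2
from workcell import get_obs, camera, job_done
def snap(name,fn):
    c=camera(name); cv2.imwrite(fn,cv2.cvtColor(c['img'],cv2.COLOR_RGB2BGR))
    np.savez(fn[:-4]+'.npz',**{k:np.array(v) for k,v in c.items()}); return c
def load(fn): return dict(np.load(fn[:-4]+'.npz'))
def pix2world(c,u,v,z,fish=False):
    f=240/np.tan(np.radians(c['fov_y'])/2); dx=(u-c['cx']); dy=(v-c['cy'])
    if fish:
        r=np.hypot(dx,dy); th=r/f; s=np.sin(th)/max(r,1e-9); d=np.array([dx*s,-dy*s,-np.cos(th)])
    else: d=np.array([dx/f,-dy/f,-1])
    T=c['world_from_camera']; o=T[:3,3]; w=T[:3,:3]@d
    return o+w*(z-o[2])/w[2]
def proj(c,p,fish=False):
    T=c['world_from_camera']; q=T[:3,:3].T@(np.array(p)-T[:3,3]); f=240/np.tan(np.radians(c['fov_y'])/2)
    x,y,z=q[0],-q[1],-q[2]
    if fish:
        rr=np.hypot(x,y); th=np.arctan2(rr,z); return np.array([c['cx']+f*th*x/rr,c['cy']+f*th*y/rr])
    return np.array([c['cx']+f*x/z,c['cy']+f*y/z])
def crop(fn,out,u0,u1,v0,v1,k):
    im=cv2.imread(fn)[v0:v1,u0:u1]; cv2.imwrite(out,cv2.resize(im,None,fx=k,fy=k,interpolation=cv2.INTER_CUBIC))
E
python3 - <<'E'
from h import *
for n in ['side','top','wrist']:
    c=snap(n,f'pics/{n}0.png'); print(n,c['fov_y'],c['cx'],c['cy'],np.round(c['world_from_camera'],3).tolist())
o=get_obs()
for k,v in o.items(): print(k,np.round(v,4))
E
```

```text
side 46.68944947558977 335.1960503963816 236.5551656701335 [[0.963, 0.207, -0.174, 0.372], [-0.27, 0.76, -0.591, -0.603], [0.01, 0.616, 0.788, 0.879], [0.0, 0.0, 0.0, 1.0]]
top 47.137660684969106 318.0502315934718 240.54169557642027 [[-0.004, 0.999, -0.051, 0.507], [-1.0, -0.003, 0.008, 0.02], [0.008, 0.051, 0.999, 1.3], [0.0, 0.0, 0.0, 1.0]]
wrist 65.70646984690485 315.1844041798831 241.59980240712034 [[0.405, 0.883, 0.238, 0.282], [-0.914, 0.392, 0.103, -0.476], [-0.002, -0.259, 0.966, 0.374], [0.0, 0.0, 0.0, 1.0]]
time 0.15
q [-6.61197e+01  5.00530e+00  1.00462e+01  9.51004e+01 -2.10000e-03
  8.99983e+01]
qd [-0.0046 -0.129   0.1381  0.0579  0.029  -0.1163]
joint_efforts [-2.20000e-03 -5.20762e+01  4.65045e+01  1.38000e-02 -1.00000e-04
  0.00000e+00]
ee_pos [ 0.2226 -0.5028  0.2307]
tcp_rot [-9.00021e+01  5.95000e-02 -6.61180e+01]
wrist_force [0.8654 0.4875 0.1453]
torque [-0.0154 -0.0362  0.0133]
opening 0.0857
```

View pics/top0.png

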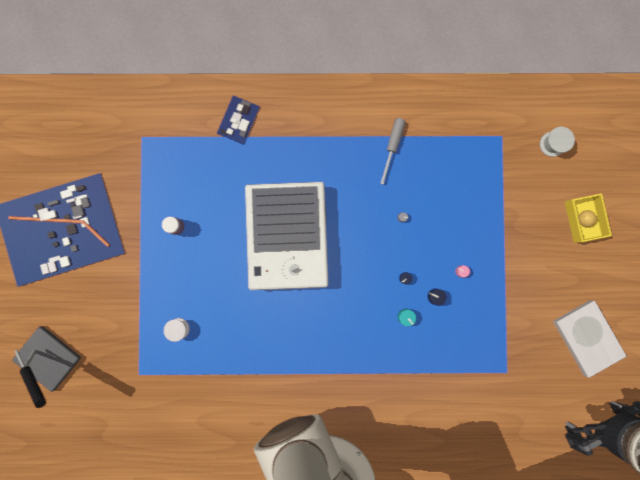

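View pics/side0.png

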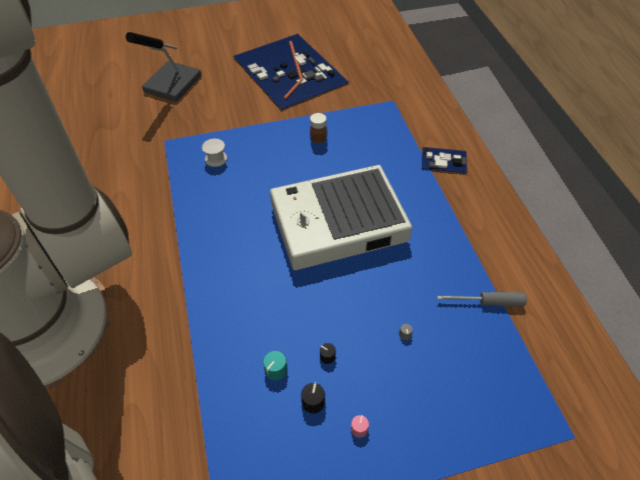

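View pics/wrist0.png

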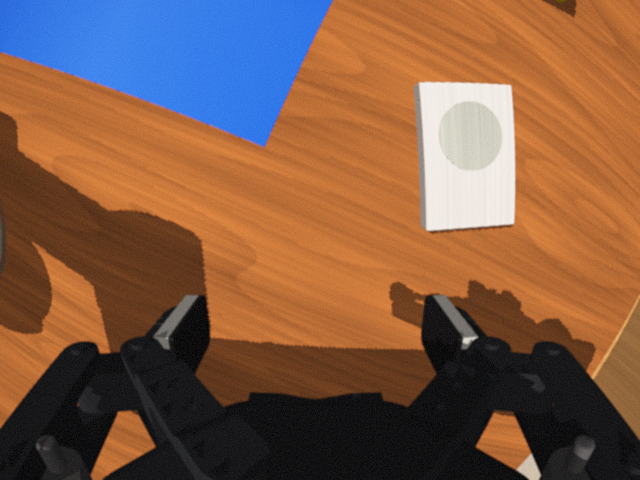

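Knob-like things in the top image are turquoise (407,317), pink (463,271), black large (437,297), black small (405,278) and grey (404,217). After ruling out pink and turquoise, the larger of the rest is the black one at (437,297). I'll confirm it in a crop.

```bash
python3 - <<'E'
from h import *
crop('pics/top0.png','pics/ta.png',385,475,255,330,6)
crop('pics/top0.png','pics/tb.png',240,335,175,295,5)
crop('pics/side0.png','pics/sa.png',260,380,335,445,5)
crop('pics/side0.png','pics/sb.png',270,350,170,250,7)
a=[cv2.imread(f'pics/{n}.png') for n in ['ta','sa']]
for n in('a','b'):
    A=cv2.imread(f'pics/t{n}.png');B=cv2.imread(f'pics/s{n}.png');print(A.shape,B.shape)
    H=max(A.shape[0],B.shape[0]);P=[cv2.copyMakeBorder(x,0,H-x.shape[0],0,0,0) for x in(A,B)]
    cv2.imwrite(f'pics/m{n}.png',cv2.hconcat(P))
E
```

```text
(450, 540, 3) (550, 600, 3)
(600, 475, 3) (560, 560, 3)
```

View pics/ta.png

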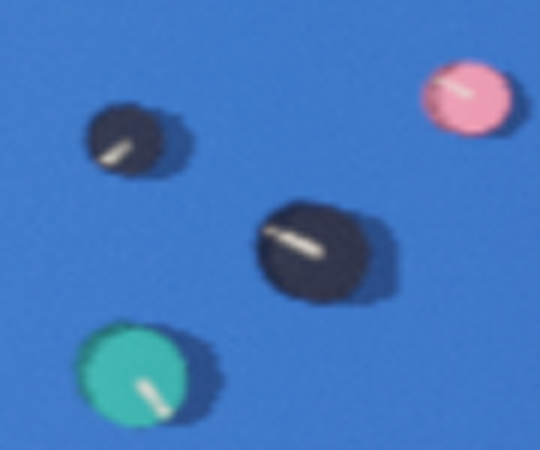

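View pics/sa.png

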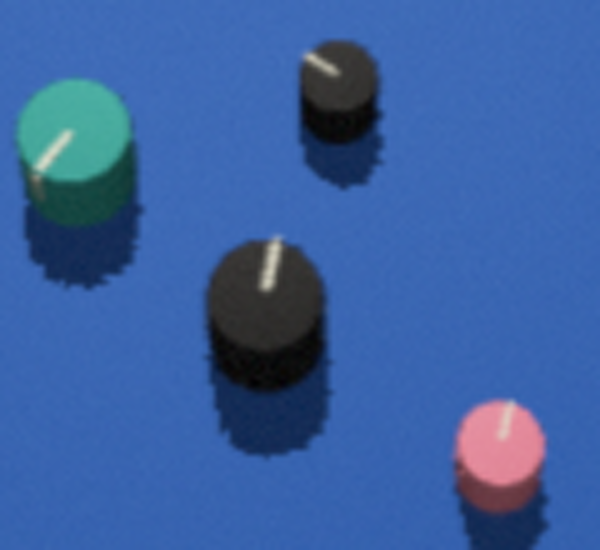

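View pics/tb.png

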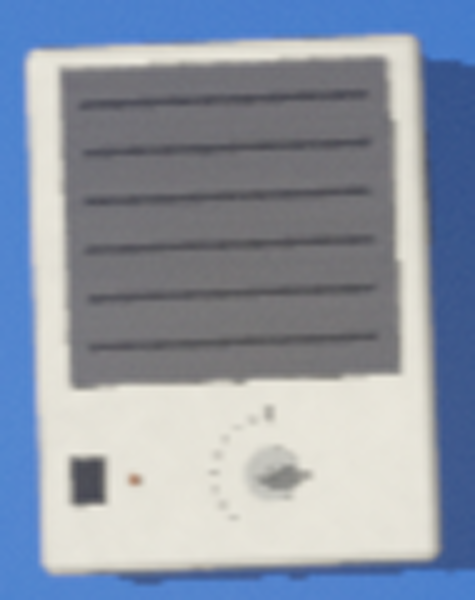

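View pics/sb.png

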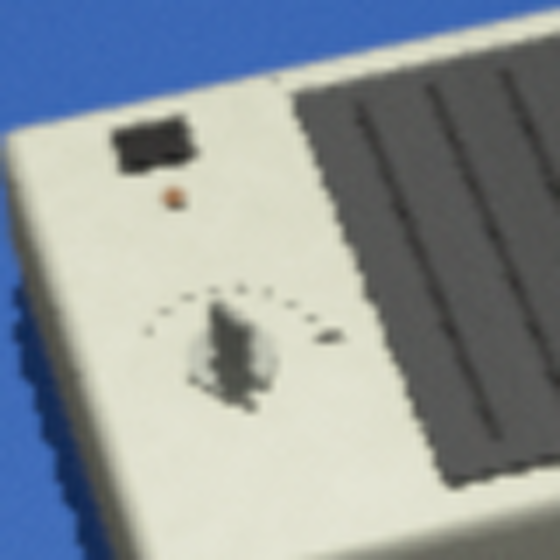

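```bash
python3 - <<'E'
from h import *
t=load('pics/top0.png');s=load('pics/side0.png')
def T(u,v,z): return np.round(pix2world(t,u,v,z),4)
def S(u,v,z): return np.round(pix2world(s,u,v,z),4)
print('knob top',T(385+316/6,255+252/6,.034),S(260+266/5,335+296/5,.034))
print('ptr out',T(385+272/6,255+231/6,.034),S(260+277/5,335+243/5,.034))
print('shaft top',T(240+287/5,175+470/5,.077),S(270+228/7,170+330/7,.077))
print('boss',T(240+272/5,175+474/5,.057),S(270+232/7,170+362/7,.057))
print('off',T(240+269/5,175+412/5,.055),S(270+328/7,170+337/7,.055))
for p in [(30,50),(417,40),(438,555),(45,570)]: print(T(240+p[0]/5,175+p[1]/5,.055))
E
```

```text
knob top [ 0.4401 -0.2641  0.034 ] [ 0.4394 -0.2642  0.034 ]
ptr out [ 0.4482 -0.2474  0.034 ] [ 0.4471 -0.2481  0.034 ]
shaft top [0.5056 0.0564 0.077 ] [0.502  0.0594 0.077 ]
boss [0.5038 0.0637 0.057 ] [0.5036 0.0645 0.057 ]
off [0.5318 0.0651 0.055 ] [0.5316 0.0679 0.055 ]
[0.6969 0.1735 0.055 ]
[ 0.701  -0.0026  0.055 ]
[ 0.467 -0.011  0.055]
[0.461  0.1661 0.055 ]
```

```bash
cat >> h.py <<'E'
from scipy.spatial.transform import Rotation as Ro
def goto(x,y,z,yaw):
    o=get_obs(); r=o['tcp_rot']; R=Ro.from_euler('xyz',r,degrees=True)
    d=R.inv().apply(np.array([x,y,z])-o['ee_pos'])
    Rt=Ro.from_euler('xyz',[-90,0,yaw],degrees=True)
    print('t',round(o['time'],2),'pos',np.round(o['ee_pos'],4),'rot',np.round(r,2),'F',np.round(o['wrist_force'],1),'open',round(o['opening'],4),'q',np.round(o['q'],1))
    print('turn',np.round((R.inv()*Rt).as_rotvec(degrees=True),2),'shift',np.round(d,4))
E
python3 -c "
from h import *
goto(.44,-.264,.2,15)"
```

```text
t 0.15 pos [ 0.2226 -0.5028  0.2307] rot [-9.000e+01  6.000e-02 -6.612e+01] F [0.9 0.5 0.1] open 0.0857 q [-66.1   5.   10.   95.1  -0.   90. ]
turn [-4.000e-02 -8.112e+01 -5.000e-02] shift [-0.1303  0.0309  0.2955]
```

Emit:
play_rows --moves '[[[0,-8,0],[-0.013,0,0.03],75],[[0,-16,0],[-0.026,0.005,0.06],75],[[0,-24,0],[-0.04,0.01,0.09],75],[[0,-32,0],[-0.053,0.013,0.12],75],[[0,-40,0],[-0.066,0.015,0.15],75]]'

```text
time: 0.65
ee_pos: [0.3337, -0.3807, 0.2158]
tcp_rot: [-90.0, 0.0, -25.8]
wrist_force: [-0.9, 0.4, -0.0]
opening: 0.0642
```

```bash
python3 -c "
from h import *
goto(.44,-.264,.2,15)"
```

```text
t 0.65 pos [ 0.3337 -0.3807  0.2158] rot [-8.999e+01  3.000e-02 -2.580e+01] F [-0.9  0.4 -0. ] open 0.0642 q [-48.8  -1.3   1.9  93.2  -0.   67. ]
turn [-2.00e-02 -4.08e+01 -3.00e-02] shift [0.045  0.0158 0.1513]
```

Emit:
play_rows --moves '[[[0,-8,0],[0.009,0.003,0.03],75],[[0,-16,0],[0.018,0.006,0.06],75],[[0,-24,0],[0.027,0.01,0.09],75],[[0,-33,0],[0.036,0.013,0.12],75],[[0,-41,0],[0.045,0.016,0.151],75]]'

```text
time: 1.15
ee_pos: [0.4406, -0.265, 0.1999]
tcp_rot: [-90.0, 0.0, 15.2]
wrist_force: [0.1, -0.4, -0.2]
opening: 0.0643
```

```bash
python3 -c "
from h import *
goto(.44,-.264,.2,15)
snap('wrist','pics/w1.png')
c=load('pics/w1.png')
print(proj(c,(.44,-.264,.034),True))"
```

```text
t 1.15 pos [ 0.4406 -0.265   0.1999] rot [-8.999e+01  2.000e-02  1.523e+01] F [ 0.1 -0.4 -0.2] open 0.0643 q [-31.   -0.5   1.   91.5  -0.   43.8]
turn [-0.01  0.23 -0.02] shift [-0.0003 -0.0001  0.0011]
[315.65199764 221.26688519]
```

View pics/w1.png

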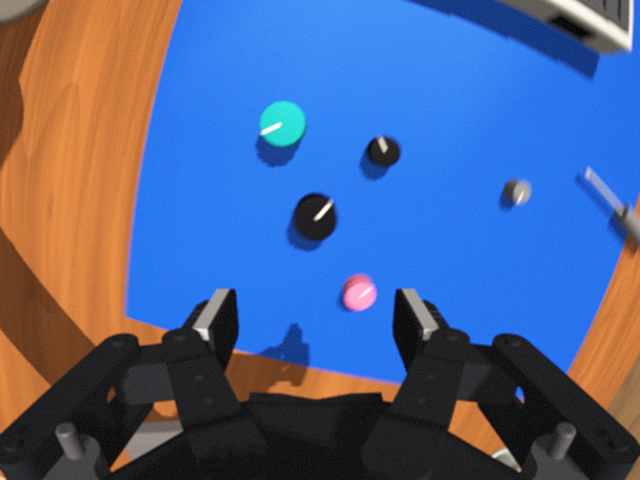

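```bash
python3 - <<'E'
from h import *
crop('pics/w1.png','pics/w1c.png',285,345,185,250,9)
E
```

```text
(no output)
```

View pics/w1c.png

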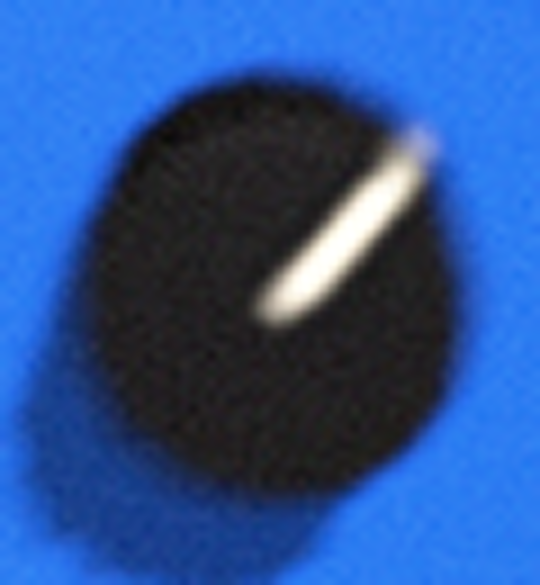

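```bash
python3 - <<'E'
from h import *
c=load('pics/w1.png')
P=lambda u,v:pix2world(c,285+u/9,185+v/9,.034,True)
a=P(280,303);b=P(270,312);d=P(418,146)
print(a,b,d,np.degrees(np.arctan2(*(d-b)[1::-1])),np.degrees(np.arctan2(*(d-a)[1::-1])))
goto(.44,-.2635,.1,15)
E
```

```text
[ 0.43978219 -0.26171903  0.034     ] [ 0.43909954 -0.26280432  0.034     ] [ 0.44828117 -0.24383854  0.034     ] 64.16765151971363 64.5772430626599
t 1.2 pos [ 0.4428 -0.2623  0.1992] rot [-8.990e+01 -4.000e-02  1.586e+01] F [ 0.6  2.3 -1.1] open 0.0642 q [-30.7  -0.4   1.   91.4   0.1  43.5]
turn [-0.1   0.86  0.04] shift [-0.0031  0.0992 -0.0006]
```

Emit:
play_rows --moves '[[[0,0,0],[0,0.03,0.001],75],[[0,0,0],[0,0.06,0.001],75],[[0,0,0],[0,0.09,0.001],75],[[0,0,0],[0,0.12,0.001],75],[[0,0,0],[0,0.12,0.001],75]]'

```text
time: 1.7
ee_pos: [0.4376, -0.2638, 0.0762]
tcp_rot: [-89.7, 0.3, 14.9]
wrist_force: [-1.4, 0.1, -0.2]
opening: 0.0639
```

```bash
python3 -c "
from h import *
snap('wrist','pics/w2.png')
goto(.44,-.263,.005,15)
c=load('pics/w2.png')
print(proj(c,(.44,-.263,.034),True))"
```

```text
t 1.75 pos [ 0.4386 -0.2644  0.0789] rot [-89.85   0.15  14.87] F [-1.1 -0.9  1.5] open 0.0639 q [-31.1  -0.2 -12.1  78.3  -0.   44. ]
turn [-0.15 -0.13 -0.15] shift [0.0019 0.0739 0.0008]
[321.63836904 271.29611053]
```

View pics/w2.png

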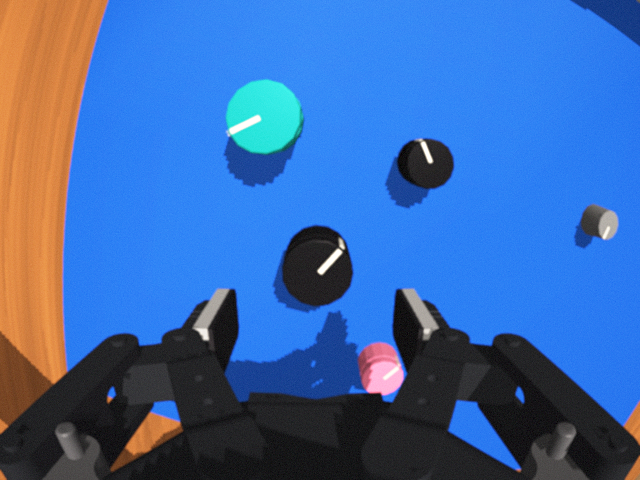

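```bash
python3 -c "
from h import *
c=load('pics/w2.png')
print(pix2world(c,318,267,.034,True))
snap('wrist','pics/w3.png')
goto(.44,-.2625,.005,15)
c=load('pics/w3.png')
crop('pics/w3.png','pics/w3c.png',270,370,215,315,6)
"
```

```text
[ 0.43751253 -0.26117362  0.034     ]
t 1.8 pos [ 0.4395 -0.265   0.0807] rot [-8.997e+01  3.000e-02  1.487e+01] F [ 0.2 -0.9  0. ] open 0.0641 q [-31.1  -0.2 -12.   78.3   0.   44. ]
turn [-0.03 -0.13 -0.03] shift [0.0012 0.0757 0.0023]
```

View pics/w3c.png

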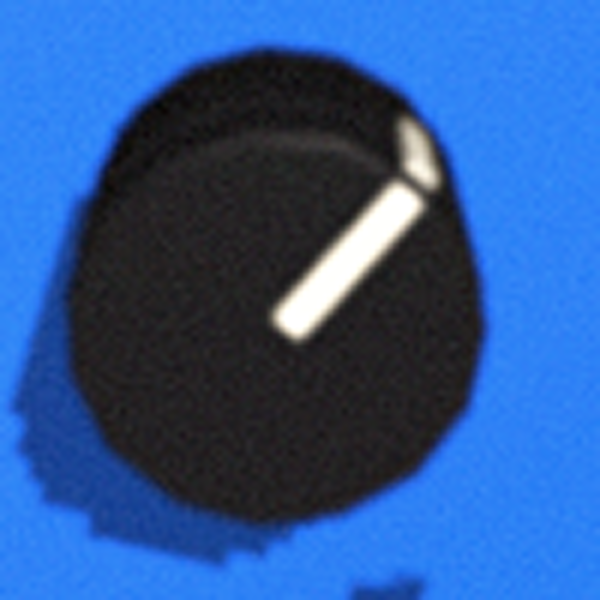

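```bash
python3 -c "
from h import *
c=load('pics/w3.png')
P=lambda u,v:pix2world(c,270+u/6,215+v/6,.034,True)
a=P(277,327);b=P(286,328);d=P(418,190)
print(a,b,d,np.degrees(np.arctan2(*(d-b)[1::-1])),np.degrees(np.arctan2(*(d-a)[1::-1])))
"
```

```text
[ 0.43828345 -0.26435814  0.034     ] [ 0.43908631 -0.26424229  0.034     ] [ 0.44699226 -0.24886187  0.034     ] 62.795611816700784 60.6642874379749
```

Emit:
play_rows --moves '[[[0,0,0],[0,0.02,0.001],75],[[0,0,0],[0,0.04,0.001],75],[[0,0,0],[0,0.06,0.001],75],[[0,0,0],[0,0.072,0.001],75],[[0,0,0],[0,0.075,0.001],75]]'

```text
time: 2.3
ee_pos: [0.4395, -0.2642, 0.0054]
tcp_rot: [-90.0, 0.0, 14.9]
wrist_force: [-0.2, -0.7, 0.8]
opening: 0.0642
```

Emit:
play_rows --moves '[[[0,0,0],[0,0,0],60],[[0,0,0],[0,0,0],50],[[0,0,0],[0,0,0],30],[[0,0,0],[0,0,0],0],[[0,0,0],[0,0,0],0]]' --grip_force 40

```text
time: 2.8
ee_pos: [0.4402, -0.2645, 0.0068]
tcp_rot: [-90.1, -0.1, 14.9]
wrist_force: [-0.7, 0.6, 5.5]
opening: 0.0371
```

```bash
python3 -c "
from h import *
snap('wrist','pics/w4.png')
goto(.439,-.2637,.005,15)
"
```

```text
t 2.85 pos [ 0.4402 -0.2646  0.0068] rot [-9.009e+01 -8.000e-02  1.488e+01] F [-1.6  0.4  6.3] open 0.0371 q [-31.    1.8 -18.3  69.8  -0.   44.1]
turn [ 0.09 -0.12  0.08] shift [-0.0009  0.0018  0.0011]
```

View pics/w4.png

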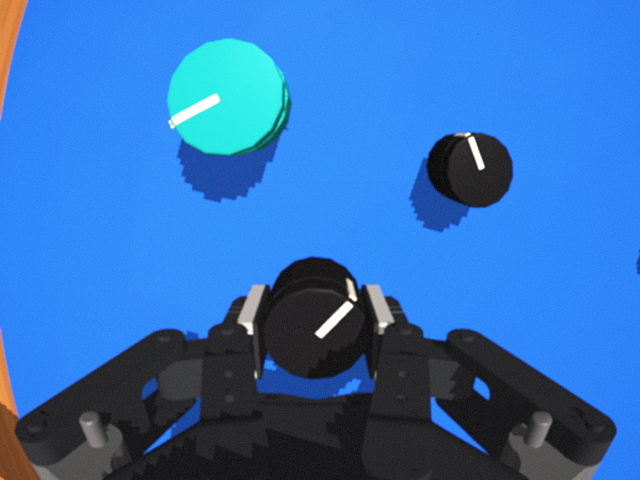

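```bash
python3 -c "
from h import *
crop('pics/w4.png','pics/w4c.png',235,395,245,395,5)
c=load('pics/w4.png')
print(proj(c,(.4402,-.2646,.034),True),proj(c,(.4402,-.2646,.0),True))
"
```

```text
[317.22577912 336.24852493] [316.73410836 298.12937584]
```

View pics/w4c.png

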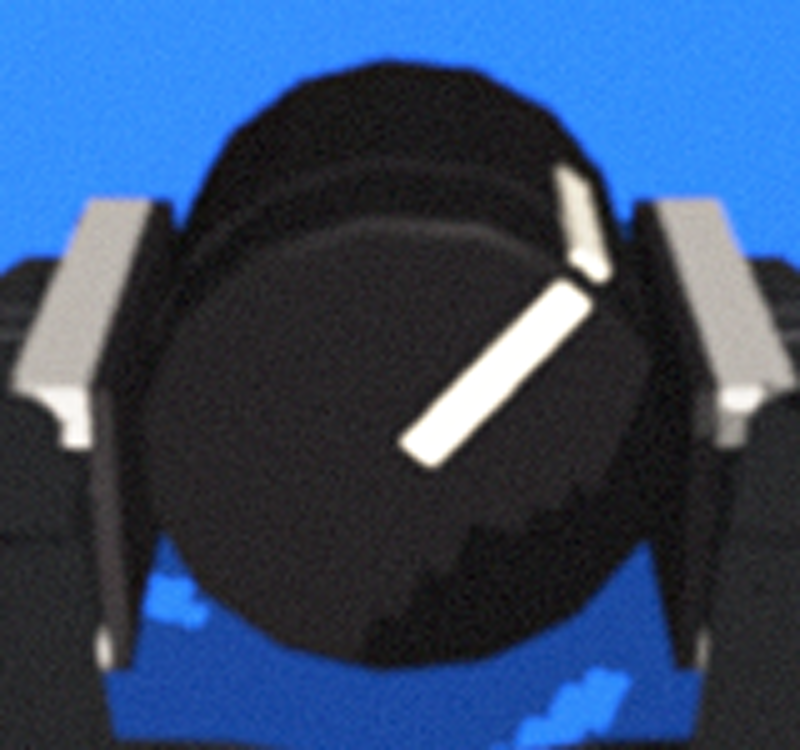

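```bash
python3 -c "
from h import *
c=load('pics/w4.png')
P=lambda u,v:pix2world(c,235+u/5,245+v/5,.035,True)
a=P(400,442);b=P(420,452);d=P(575,291)
print(a,b,d,np.degrees(np.arctan2(*(d-b)[1::-1])),np.degrees(np.arctan2(*(d-a)[1::-1])))
"
```

```text
[ 0.43898717 -0.26312672  0.035     ] [ 0.44056158 -0.26355607  0.035     ] [ 0.44750296 -0.24873882  0.035     ] 64.89850591814164 59.37992693514995
```

Emit:
play_rows --moves '[[[0,0,0],[0,-0.02,0],0],[[0,0,0],[0,-0.05,0],0],[[0,0,0],[0,-0.09,0],0],[[0,0,0],[0,-0.125,0],0],[[0,0,0],[0,-0.145,0],0]]'

```text
time: 3.35
ee_pos: [0.4402, -0.2646, 0.154]
tcp_rot: [-90.2, -0.2, 14.9]
wrist_force: [0.6, 0.5, 0.5]
opening: 0.0373
```

```bash
python3 -c "
from h import *
goto(.504,-.02,.15,15)
"
```

```text
t 3.35 pos [ 0.4402 -0.2646  0.154 ] rot [-90.17  -0.16  14.88] F [0.6 0.5 0.5] open 0.0373 q [-31.   -1.1  -4.7  86.1  -0.   44.1]
turn [ 0.17 -0.12  0.16] shift [0.1244 0.0037 0.22  ]
```

Emit:
play_rows --moves '[[[0,0,0],[0.017,0,0.03],0],[[0,0,0],[0.042,0,0.075],0],[[0,0,0],[0.065,0,0.115],0],[[0,0,0],[0.09,0,0.16],0],[[0,0,0],[0.11,0,0.195],0]]'

```text
time: 3.85
ee_pos: [0.496, -0.0452, 0.151]
tcp_rot: [-90.0, -0.1, 14.9]
wrist_force: [1.2, -0.9, -1.2]
opening: 0.0369
```

Emit:
play_rows --moves '[[[0,0,0],[0.01,0,0.018],0],[[0,0,0],[0.014,0,0.025],0],[[0,0,0],[0.014,0,0.025],0],[[0,0,0],[0.014,0,0.025],0],[[0,0,0],[0.014,0,0.025],0]]'

```text
time: 4.35
ee_pos: [0.5026, -0.0208, 0.1504]
tcp_rot: [-90.0, 0.0, 14.8]
wrist_force: [-1.0, -0.3, -0.0]
opening: 0.0373
```

```bash
python3 -c "
from h import *
snap('wrist','pics/w5.png')
goto(.504,.064,.1,15)
c=load('pics/w5.png')
u,v=proj(c,(.504,.064,.065),True);print(u,v)
"
```

```text
t 4.4 pos [ 0.5027 -0.0208  0.1504] rot [-90.01  -0.    14.79] F [0.7 0.4 0.7] open 0.0371 q [-2.4 -2.3 -6.3 86.  -0.  72.9]
turn [ 0.01 -0.21  0.  ] shift [0.0229 0.0504 0.0816]
354.030071925163 119.50799672889352
```

View pics/w5.png

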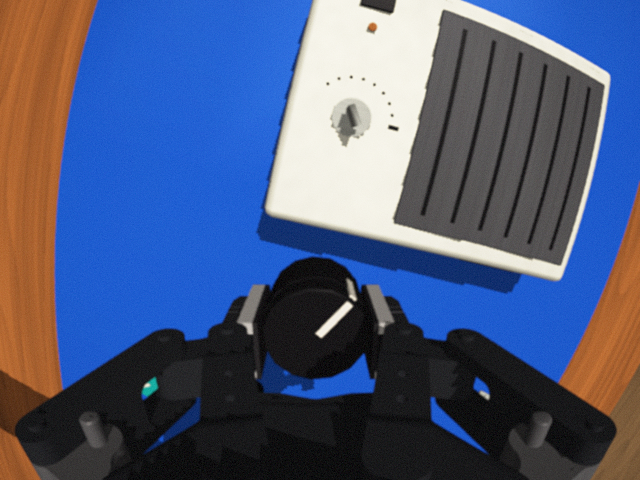

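```bash
python3 -c "
from h import *
crop('pics/w5.png','pics/w5c.png',312,412,65,155,8)
"
```

```text
(no output)
```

View pics/w5c.png

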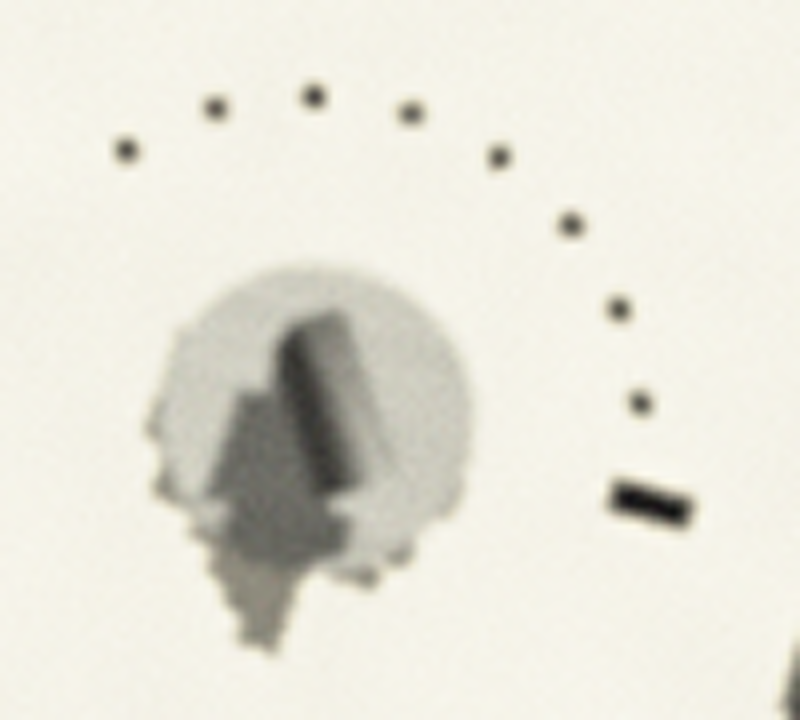

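```bash
cat > ov.py <<'E'
from h import *
c=load('pics/w5.png')
P=lambda u,v,z:pix2world(c,312+u/8,65+v/8,z,True)
b=P(318,420,.057); o=P(651,503,.055); print('boss',b,'off',o,np.degrees(np.arctan2(*(o-b)[1::-1])))
off=P(688,512,.055)-P(614,494,.055); print('dash dir',np.degrees(np.arctan2(off[1],off[0])))
ims=[]
for ph in [10,22,34,46]:
    im=cv2.imread('pics/w5c.png')
    th=np.linspace(0,2*np.pi,200); x=np.clip(6.5e-3*np.cos(th),-2e-3,2e-3); y=6.5e-3*np.sin(th)
    k=np.hypot(x,y)>0; a=np.radians(ph)
    for z,col in((.057,(0,0,255)),(.077,(0,255,0))):
        pts=[]
        for i in range(200):
            p=[b[0]+x[i]*np.cos(a)-y[i]*np.sin(a),b[1]+x[i]*np.sin(a)+y[i]*np.cos(a),z]
            u,v=proj(c,p,True); pts.append([(u-312)*8,(v-65)*8])
        cv2.polylines(im,[np.array(pts,np.int32)],True,col,2)
    im=im[230:680,100:550]; cv2.putText(im,str(ph),(5,30),0,1,(0,0,0),2); ims.append(cv2.resize(im,(300,300)))
cv2.imwrite('pics/ov.png',cv2.vconcat([cv2.hconcat(ims[:2]),cv2.hconcat(ims[2:])]))
E
python3 ov.py
```

```text
boss [0.50293341 0.06558577 0.057     ] off [0.53074468 0.06701655 0.055     ] 2.945036152181898
dash dir 3.642519007179391
```

View pics/ov.png

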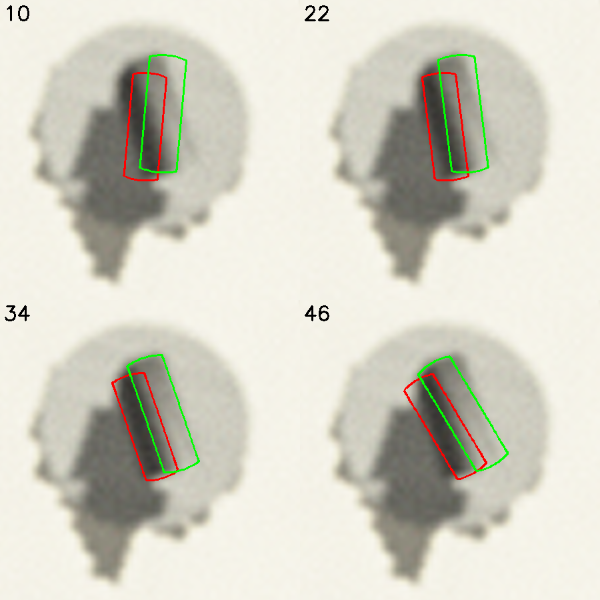

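Emit:
play_rows --moves '[[[0,3,0],[0.005,0,0.016],0],[[0,6,0],[0.011,0,0.038],0],[[0,9,0],[0.017,0.01,0.06],0],[[0,12,0],[0.022,0.025,0.078],0],[[0,12,0],[0.023,0.045,0.082],0]]'

```text
time: 4.9
ee_pos: [0.5045, 0.0662, 0.1055]
tcp_rot: [-90.0, -0.1, 2.8]
wrist_force: [0.3, -1.0, -0.6]
opening: 0.0369
```

Emit:
play_rows --moves '[[[0,0,0],[0,0,0],0],[[0,0,0],[0,0,0],0],[[0,0,0],[0,0,0],0],[[0,0,0],[0,0,0],0],[[0,0,0],[0,0,0],0]]'

```text
time: 5.4
ee_pos: [0.5043, 0.0651, 0.106]
tcp_rot: [-90.0, -0.1, 2.8]
wrist_force: [0.1, 0.2, 0.2]
opening: 0.0372
```

```bash
python3 -c "
from h import *
snap('side','pics/s6.png');snap('top','pics/t6.png')
goto(.504,.0645,.08,3)
crop('pics/s6.png','pics/s6c.png',250,370,130,250,6)
s=load('pics/s6.png')
print((proj(s,(.5035,.0648,.057))-[250,130])*6,(proj(s,(.5035,.0648,.098))-[250,130])*6,(proj(s,(.5035,.0648,.132))-[250,130])*6)
"
```

```text
t 5.5 pos [0.5042 0.0653 0.1057] rot [-9.00e+01 -3.00e-02  2.86e+00] F [-0.1 -0.2 -1. ] open 0.037 q [  7.4  -1.4 -10.3  81.    0.   94.5]
turn [-0.   -0.14  0.03] shift [-0.0002  0.0257 -0.0008]
[318.23421815 549.62936384] [313.46742925 465.23730886] [309.28241198 391.14503969]
```

View pics/s6c.png

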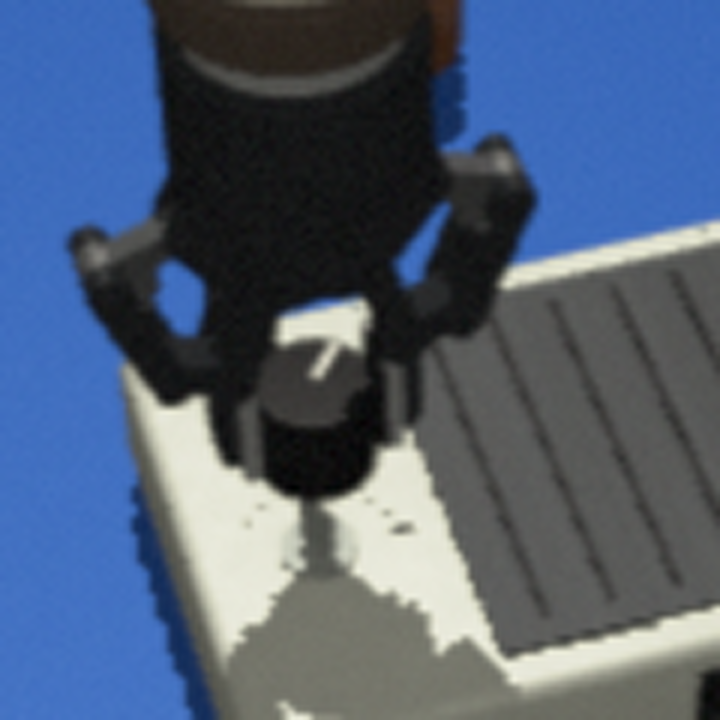

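```bash
python3 -c "
from h import *
s=load('pics/s6.png')
print(pix2world(s,250+315/6,130+383/6,.133),pix2world(s,250+317/6,130+546/6,.057))
crop('pics/t6.png','pics/t6c.png',250,340,220,310,7)
snap('wrist','pics/w6.png'); crop('pics/w6.png','pics/w6c.png',200,430,150,400,3)
"
```

```text
[0.50576347 0.06667734 0.133     ] [0.50347394 0.06636568 0.057     ]
```

View pics/w6c.png

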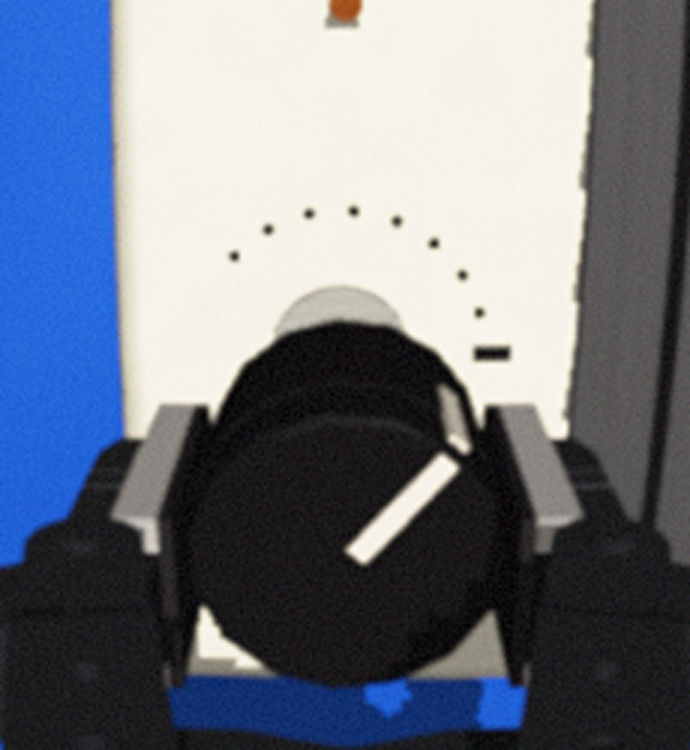

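Emit:
play_rows --moves '[[[0,0,0],[-0.001,0.008,0],0],[[0,0,0],[-0.001,0.016,0],0],[[0,0,0],[-0.001,0.023,0],0],[[0,0,0],[-0.001,0.028,0],0],[[0,0,0],[-0.001,0.03,0],0]]'

```text
time: 6.05
ee_pos: [0.5028, 0.0653, 0.0745]
tcp_rot: [-90.0, 0.0, 2.9]
wrist_force: [-0.4, -0.4, 0.0]
opening: 0.0376
```

Emit:
play_rows --moves '[[[0,0,0],[0,0.001,0],0],[[0,0,0],[0,0.002,0],0],[[0,0,0],[0,0.003,0],0],[[0,0,0],[0,0.004,0],0],[[0,0,0],[0,0.004,0],0]]'

```text
time: 6.55
ee_pos: [0.5032, 0.0654, 0.0716]
tcp_rot: [-90.0, -0.0, 2.9]
wrist_force: [-0.0, -1.3, 2.9]
opening: 0.037
```

Emit:
play_rows --moves '[[[0,0,0],[0,0.001,0],0],[[0,2,0],[0,0.0015,0],0],[[0,4,0],[0,0.0015,0],0],[[0,6,0],[0,0.0015,0],0],[[0,8,0],[0,0.0015,0],0]]'

```text
time: 7.05
ee_pos: [0.5037, 0.0655, 0.0706]
tcp_rot: [-90.0, -0.1, -5.2]
wrist_force: [1.8, -1.3, 6.3]
opening: 0.0373
```

Emit:
play_rows --moves '[[[0,1.5,0],[0,0.0005,0],0],[[0,3,0],[0,0.0005,0],0],[[0,4.5,0],[0,0.0005,0],0],[[0,6,0],[0,0.0005,0],0],[[0,7.5,0],[0,0.0005,0],0]]'

```text
time: 7.55
ee_pos: [0.503, 0.0654, 0.0691]
tcp_rot: [-90.0, 0.0, -12.7]
wrist_force: [0.7, -1.5, 0.5]
opening: 0.0369
```

Force fell and z passed the stop, so the bore is over the flats. Pressing down at this angle.

Emit:
play_rows --moves '[[[0,0,0],[0,0.001,0],0],[[0,0,0],[0,0.002,0],0],[[0,0,0],[0,0.003,0],0],[[0,0,0],[0,0.004,0],0],[[0,0,0],[0,0.0045,0],0]]'

```text
time: 8.05
ee_pos: [0.5029, 0.0654, 0.0647]
tcp_rot: [-90.0, 0.0, -12.6]
wrist_force: [0.6, -2.3, -0.4]
opening: 0.0375
```

Emit:
play_rows --moves '[[[0,0,0],[0,0.0005,0],0],[[0,0,0],[0,0.001,0],0],[[0,0,0],[0,0.0015,0],0],[[0,0,0],[0,0.002,0],0],[[0,0,0],[0,0.002,0],0]]'

```text
time: 8.55
ee_pos: [0.5031, 0.0655, 0.0631]
tcp_rot: [-90.0, -0.0, -12.6]
wrist_force: [-0.6, -2.6, 4.3]
opening: 0.0374
```

Emit:
play_rows --moves '[[[0,2,0],[0,0,0],0],[[0,4,0],[0,0,0],0],[[0,6,0],[0,0,0],0],[[0,8,0],[0,0,0],0],[[0,10,0],[0,0,0],0]]'

```text
time: 9.05
ee_pos: [0.5033, 0.0655, 0.0631]
tcp_rot: [-90.0, -0.0, -22.7]
wrist_force: [0.1, -1.5, 3.2]
opening: 0.0372
```

Emit:
play_rows --moves '[[[0,2,0],[0,0,0],0],[[0,4,0],[0,0,0],0],[[0,6,0],[0,0,0],0],[[0,8,0],[0,0,0],0],[[0,10,0],[0,0,0],0]]'

```text
time: 9.55
ee_pos: [0.5028, 0.0654, 0.063]
tcp_rot: [-90.0, 0.0, -32.7]
wrist_force: [-2.2, -1.4, 3.9]
opening: 0.0372
```

```bash
python3 -c "
from h import *
snap('wrist','pics/w7.png'); crop('pics/w7.png','pics/w7c.png',220,480,180,400,3)
goto(.503,.0655,.063,-46)
"
```

```text
t 9.6 pos [0.5028 0.0654 0.063 ] rot [-9.001e+01  2.000e-02 -3.281e+01] F [-2.1 -1.9  4.9] open 0.0369 q [  7.4  -0.7 -14.4  76.3   0.  130.2]
turn [ 1.000e-02  1.319e+01 -1.000e-02] shift [ 0.0002 -0.      0.0002]
```

View pics/w7c.png

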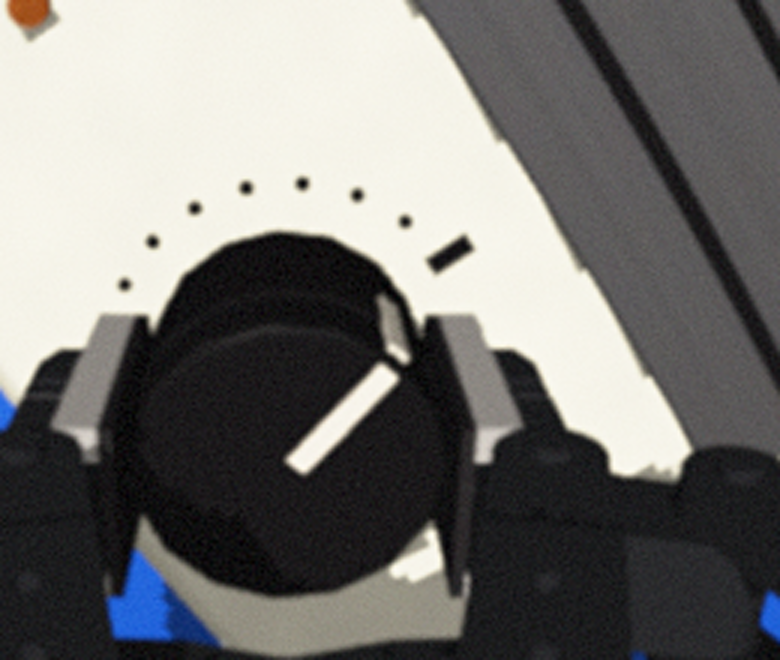

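```bash
python3 -c "
from h import *
c=load('pics/w7.png')
P=lambda u,v,z:pix2world(c,220+u/3,180+v/3,z,True)
A=lambda p,q:round(float(np.degrees(np.arctan2(*(q-p)[1::-1]))),1)
a=P(294,460,.0905);b=P(300,464,.0905);d=P(391,371,.0905);o=P(450,254,.055)
k=P(294,460,.0905)
print('ctr',k,'ptr',A(b,d),'off',o)
for s in [(.5035,.0645),(.503,.0655),(.504,.064)]: print(A(np.array([*s,0]),o))
print('dash',A(P(432,266,.055),P(469,243,.055)))
"
```

```text
ctr [0.50315788 0.06584516 0.0905    ] ptr 16.9 off [0.52971698 0.06517988 0.055     ]
1.5
-0.7
2.6
dash 0.7
```

Emit:
play_rows --moves '[[[0,3,0],[0,0,0],0],[[0,6,0],[0,0,0],0],[[0,9,0],[0,0,0],0],[[0,12,0],[0,0,0],0],[[0,15,0],[0,0,0],0]]'

```text
time: 10.1
ee_pos: [0.5028, 0.0655, 0.0629]
tcp_rot: [-90.0, 0.0, -47.7]
wrist_force: [-2.9, -1.0, 4.5]
opening: 0.0371
```

```bash
python3 -c "
from h import *
snap('wrist','pics/w8.png'); crop('pics/w8.png','pics/w8c.png',220,480,180,400,3)
goto(.503,.0655,.063,-46)
"
```

```text
t 10.15 pos [0.5028 0.0655 0.0629] rot [-9.000e+01  2.000e-02 -4.787e+01] F [-1.8 -0.4  3.9] open 0.0369 q [  7.4  -0.7 -14.4  76.3   0.  145.3]
turn [ 0.   -1.87 -0.02] shift [ 0.0001 -0.0001  0.0001]
```

View pics/w8c.png

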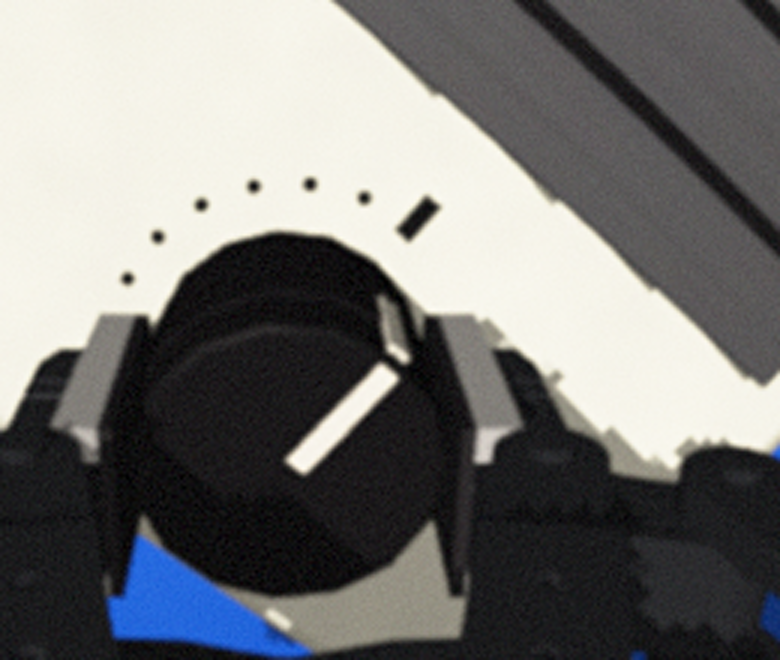

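```bash
python3 -c "
from h import *
c=load('pics/w8.png')
P=lambda u,v,z:pix2world(c,220+u/3,180+v/3,z,True)
A=lambda p,q:round(float(np.degrees(np.arctan2(*(q-p)[1::-1]))),1)
b=P(300,464,.0905);d=P(391,371,.0905);o=P(418,219,.055)
print('ptr',A(b,d),'off',o)
for s in [(.5035,.0645),(.503,.0655),(.504,.064)]: print(A(np.array([*s,0]),o))
print('dash',A(P(404,237,.055),P(434,202,.055)))
# plate edge direction
print('edge',A(P(340,3,.058),P(764,383,.058))+90)
"
```

```text
ptr 1.9 off [0.52928115 0.06526911 0.055     ]
1.7
-0.5
2.9
dash 3.8
edge 2.0999999999999943
```

Emit:
play_rows --moves '[[[0,0,0],[0,-0.0005,0],0],[[0,0,0],[0,-0.0005,0],35],[[0,0,0],[0,-0.0005,0],55],[[0,0,0],[0,-0.0005,0],65],[[0,0,0],[0,-0.0005,0],65]]'

```text
time: 10.65
ee_pos: [0.503, 0.0655, 0.0631]
tcp_rot: [-90.0, 0.0, -47.6]
wrist_force: [0.2, -0.2, 0.2]
opening: 0.0551
```

```bash
python3 -c "
from h import *
snap('wrist','pics/w9.png')
goto(.503,.0655,.063,-46)
"
```

```text
t 10.7 pos [0.503  0.0655 0.0631] rot [-9.00e+01  1.00e-02 -4.76e+01] F [ 0.  -0.2 -0.5] open 0.0556 q [  7.4  -0.7 -14.4  76.3   0.  145. ]
turn [ 0.   -1.6  -0.01] shift [0.     0.0001 0.    ]
```

View pics/w9.png

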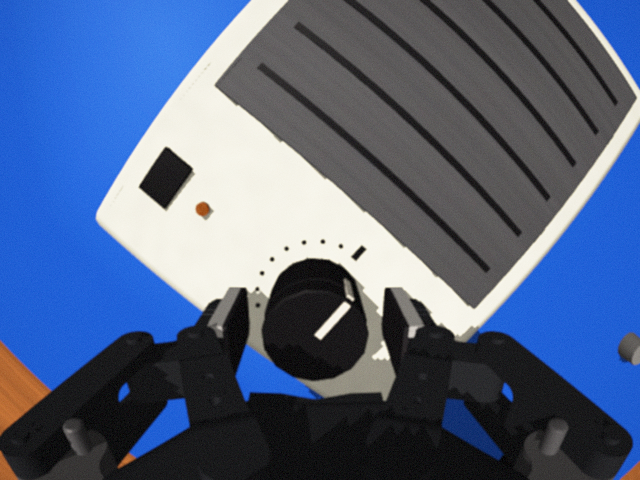

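Released; the knob stays put. Lifting and backing off so I can inspect it.

Emit:
play_rows --moves '[[[0,0,0],[0,-0.01,0],65],[[0,0,0],[0,-0.025,0],65],[[0,0,0],[0,-0.05,0],65],[[0,0,0],[0,-0.08,0],65],[[0,0,0],[0,-0.1,0],65]]'

```text
time: 11.2
ee_pos: [0.5036, 0.0655, 0.1669]
tcp_rot: [-89.9, -0.1, -47.6]
wrist_force: [1.4, 0.0, -0.0]
opening: 0.0555
```

Emit:
play_rows --moves '[[[0,0,0],[0,-0.01,-0.01],65],[[0,0,0],[0,-0.02,-0.02],65],[[0,0,0],[0,-0.02,-0.03],65],[[0,0,0],[0,-0.02,-0.03],65],[[0,0,0],[0,-0.02,-0.03],65]]'

```text
time: 11.7
ee_pos: [0.4803, 0.0449, 0.1826]
tcp_rot: [-90.0, 0.0, -47.7]
wrist_force: [0.4, 0.7, 0.1]
opening: 0.0555
```

```bash
python3 -c "
from h import *
snap('wrist','pics/w10.png');snap('side','pics/s10.png')
c=load('pics/w10.png');u,v=map(int,proj(c,(.5035,.065,.09),True));print(u,v,proj(c,(.5035,.065,.091),True))
u0,v0=u-60,max(v-60,0);print(u0,v0)
crop('pics/w10.png','pics/w10c.png',u0,u0+120,v0,v0+110,5)
s=load('pics/s10.png');crop('pics/s10.png','pics/s10c.png',265,355,160,250,6)
"
```

```text
317 197 [317.89076709 198.18868224]
257 137
```

View pics/w10c.png

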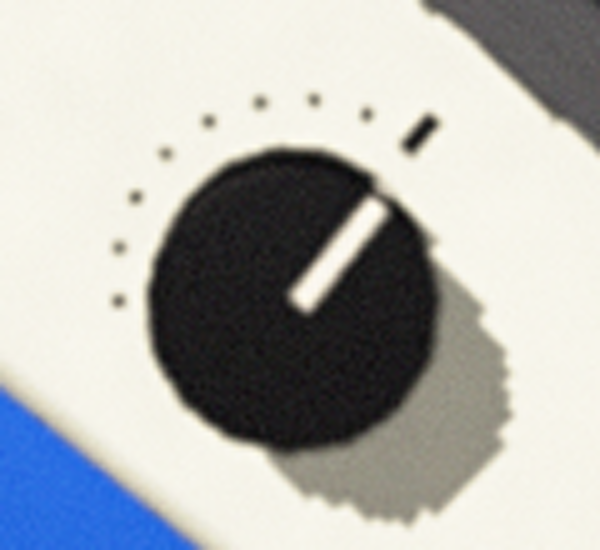

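View pics/s10c.png

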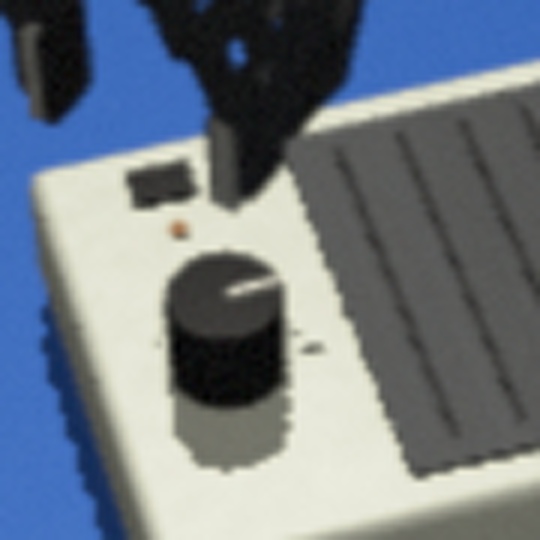

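```bash
python3 -c "
from h import *
c=load('pics/w10.png')
P=lambda u,v,z:pix2world(c,257+u/5,137+v/5,z,True)
A=lambda p,q:round(float(np.degrees(np.arctan2(*(q-p)[1::-1]))),1)
b=P(303,303,.091);d=P(377,205,.091);o=P(421,134,.055);k=P(296,302,.091)
l=P(152,305,.091);r=P(437,305,.091);print('width at home z',np.linalg.norm(l-r))
print('ptr',A(b,d),'k',k,'off',o,A(np.array([.5035,.0645,0]),o),A(k,o),'dash',A(P(408,150,.055),P(434,118,.055)))
print('edge',A(P(425,3,.058),P(595,150,.058))+90)
s=load('pics/s10.png'); S=lambda u,v,z:pix2world(s,265+u/6,160+v/6,z)
b=S(228,295,.091);d=S(280,281,.091);print('side ptr',A(b,d),'ctr',S(227,297,.091),'off',S(313,348,.055),A(np.array([.5035,.0645,0]),S(313,348,.055)))
"
```

```text
width at home z 0.0364406457211374
ptr 5.8 k [0.50314913 0.06614049 0.091     ] off [0.52993918 0.06593752 0.055     ] 3.1 -0.4 dash 3.9
edge 2.4000000000000057
side ptr 4.6 ctr [0.50460151 0.06578529 0.091     ] off [0.53225375 0.06805148 0.055     ] 7.0
```

Emit:
play_rows --moves '[[[0,0,0],[0,0,-0.02],65],[[0,0,0],[0,0.02,-0.035],65],[[0,0,0],[0,0.04,-0.035],65],[[0,0,0],[0,0.055,-0.035],65],[[0,0,0],[0,0.055,-0.035],65]]'

```text
time: 12.3
ee_pos: [0.454, 0.0218, 0.126]
tcp_rot: [-90.2, 0.1, -47.6]
wrist_force: [-0.3, 0.3, -0.1]
opening: 0.0557
```

Emit:
play_rows --moves '[[[0,0,0],[0,0,0],65],[[0,0,0],[0,0,0],65],[[0,0,0],[0,0,0],65],[[0,0,0],[0,0,0],65],[[0,0,0],[0,0,0],65]]'

```text
time: 12.8
ee_pos: [0.4552, 0.0217, 0.1286]
tcp_rot: [-90.0, -0.0, -47.6]
wrist_force: [-0.7, -0.9, 0.4]
opening: 0.0556
```

```bash
python3 -c "
from h import *
snap('wrist','pics/w11.png')
c=load('pics/w11.png');u,v=map(int,proj(c,(.5035,.065,.09),True))
u0,v0=u-80,max(v-80,0);print(u0,v0)
crop('pics/w11.png','pics/w11c.png',u0,u0+160,v0,v0+150,5)
"
```

```text
238 64
```

View pics/w11c.png

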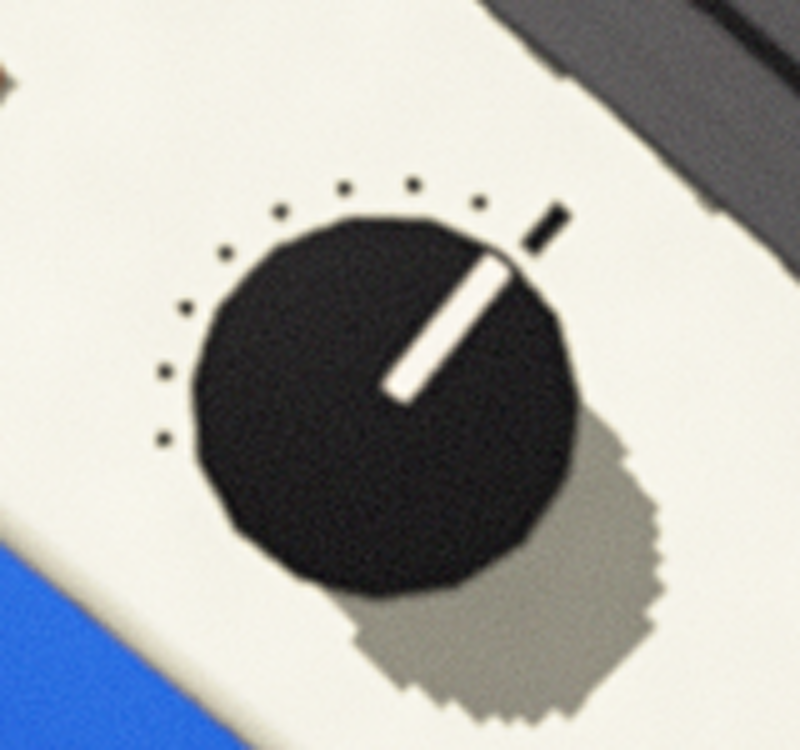

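```bash
python3 -c "
from h import *
c=load('pics/w11.png')
P=lambda u,v,z:pix2world(c,238+u/5,64+v/5,z,True)
A=lambda p,q:round(float(np.degrees(np.arctan2(*(q-p)[1::-1]))),1)
print('ptr',A(P(396,393,.091),P(498,264,.091)),'ctr',P(386,407,.091))
print('dash',A(P(529,247,.055),P(565,209,.055)),'off',P(547,228,.055),'edge',A(P(485,3,.058),P(797,278,.058))+90,'front',A(P(3,525,.055),P(255,747,.055))+90)
"
```

```text
ptr 4.7 ctr [0.50225549 0.06584176 0.091     ]
dash 0.1 off [0.53032598 0.06636716 0.055     ] edge 1.4000000000000057 front 0.09999999999999432
```

Pointer reads about 3° counter-clockwise of the mark, probably nudged when the pads opened. There's plenty of time, so I'll regrip and trim it.

```bash
python3 -c "
from h import *
goto(.5032,.0656,.1285,-47.6)
"
```

```text
t 12.85 pos [0.4551 0.0216 0.1285] rot [-8.999e+01 -1.000e-02 -4.762e+01] F [0.3 0.3 0.1] open 0.0557 q [  2.7  -8.8 -14.7  84.1  -0.  140.3]
turn [-0.01 -0.02  0.01] shift [-0.      0.      0.0652]
```

Emit:
play_rows --moves '[[[0,0,0],[0,0,0.02],65],[[0,0,0],[0,0,0.045],65],[[0,0,0],[0,0,0.065],65],[[0,0,0],[0,0.01,0.065],65],[[0,0,0],[0,0.03,0.065],65]]'

```text
time: 13.35
ee_pos: [0.5037, 0.0657, 0.0987]
tcp_rot: [-89.9, -0.1, -47.6]
wrist_force: [-0.3, -0.6, -1.7]
opening: 0.0555
```

Emit:
play_rows --moves '[[[0,0,0],[0,0.015,0],65],[[0,0,0],[0,0.025,0],65],[[0,0,0],[0,0.033,0],65],[[0,0,0],[0,0.0345,0],65],[[0,0,0],[0,0.0345,0],65]]'

```text
time: 13.85
ee_pos: [0.503, 0.0653, 0.064]
tcp_rot: [-90.0, -0.0, -47.6]
wrist_force: [-0.2, -0.1, 0.5]
opening: 0.0557
```

Emit:
play_rows --moves '[[[0,0,0],[0,0,0],55],[[0,0,0],[0,0,0],48],[[0,0,0],[0,0,0],42],[[0,0,0],[0,0,0],30],[[0,0,0],[0,0,0],0]]' --grip_force 25

```text
time: 14.35
ee_pos: [0.5032, 0.0654, 0.0642]
tcp_rot: [-90.0, -0.0, -47.6]
wrist_force: [-0.3, -1.1, 2.7]
opening: 0.0375
```

```bash
python3 -c "
from h import *
snap('wrist','pics/w12.png')
goto(.5032,.0656,.0638,-47.6)
crop('pics/w12.png','pics/w12c.png',220,480,180,400,3)
"
```

```text
t 14.4 pos [0.5032 0.0654 0.0641] rot [-8.997e+01 -2.000e-02 -4.762e+01] F [-0.   0.2  3.1] open 0.0372 q [  7.4  -0.8 -14.3  76.4  -0.  145. ]
turn [-0.03 -0.02  0.02] shift [-0.0001  0.0003  0.0001]
```

View pics/w12c.png

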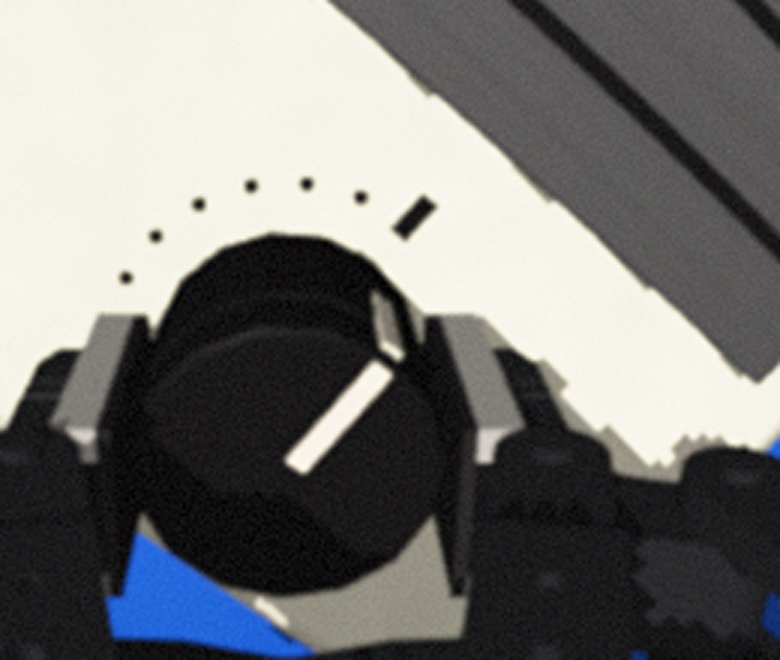

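Emit:
play_rows --moves '[[[0,2,0],[0,0,0],0],[[0,4,0],[0,0,0],0],[[0,5,0],[0,0,0],0],[[0,4,0],[0,0,0],0],[[0,3.5,0],[0,0,0],0]]'

```text
time: 14.9
ee_pos: [0.5031, 0.0655, 0.064]
tcp_rot: [-90.0, -0.0, -51.0]
wrist_force: [-0.5, -0.0, 3.8]
opening: 0.0372
```

Emit:
play_rows --moves '[[[0,0,0],[0,0,0],0],[[0,0,0],[0,0,0],46],[[0,0,0],[0,0,0],52],[[0,0,0],[0,0,0],65],[[0,0,0],[0,0,0],65]]'

```text
time: 15.4
ee_pos: [0.5028, 0.0654, 0.0635]
tcp_rot: [-90.0, 0.0, -51.1]
wrist_force: [0.1, -0.3, 0.3]
opening: 0.0555
```

Emit:
play_rows --moves '[[[0,0,0],[0,-0.01,0],65],[[0,0,0],[0,-0.03,0],65],[[0,0,0],[0,-0.065,0],65],[[0,0,0],[0,-0.065,-0.03],65],[[0,0,0],[0,-0.065,-0.065],65]]'

```text
time: 15.9
ee_pos: [0.4528, 0.0246, 0.1304]
tcp_rot: [-89.9, -0.1, -51.0]
wrist_force: [-0.6, -0.4, 0.8]
opening: 0.0555
```

Emit:
play_rows --moves '[[[0,0,0],[0,0,0],65],[[0,0,0],[0,0,0],65],[[0,0,0],[0,0,0],65],[[0,0,0],[0,0,0],65],[[0,0,0],[0,0,0],65]]'

```text
time: 16.4
ee_pos: [0.4527, 0.025, 0.1286]
tcp_rot: [-90.0, 0.0, -51.1]
wrist_force: [-0.9, -0.6, 0.9]
opening: 0.0553
```

```bash
python3 -c "
from h import *
snap('wrist','pics/w13.png');snap('side','pics/s13.png');snap('top','pics/t13.png')
c=load('pics/w13.png');u,v=map(int,proj(c,(.5035,.065,.09),True))
u0,v0=u-80,max(v-80,0);print(u0,v0)
crop('pics/w13.png','pics/w13c.png',u0,u0+160,v0,v0+150,5)
"
```

```text
238 64
```

View pics/w13c.png

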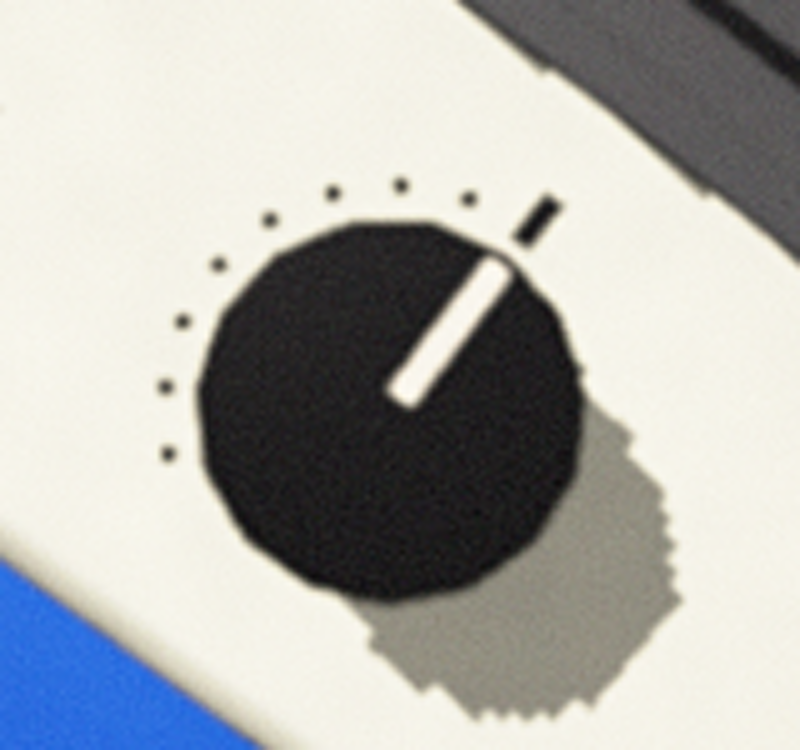

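View pics/s13.png

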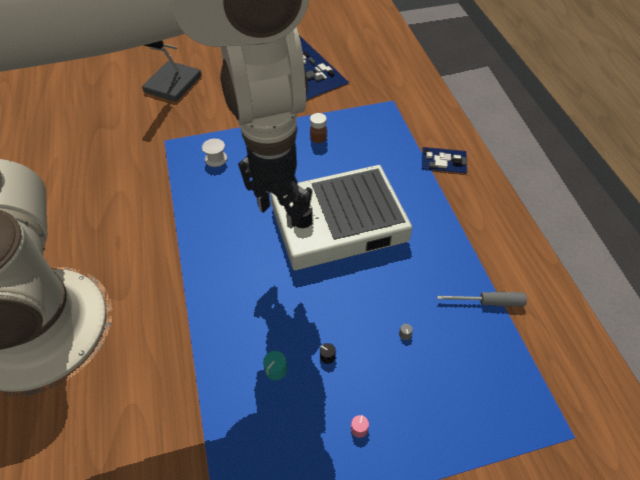

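```bash
python3 -c "
from h import *
c=load('pics/w13.png')
P=lambda u,v,z:pix2world(c,238+u/5,64+v/5,z,True)
A=lambda p,q:round(float(np.degrees(np.arctan2(*(q-p)[1::-1]))),1)
print('ptr',A(P(401,398,.091),P(498,267,.091)),'ctr',P(391,412,.091))
print('dash',A(P(521,240,.055),P(557,202,.055)),'off',P(539,221,.055),'edge',A(P(465,3,.058),P(797,262,.058))+90,'front',A(P(3,545,.055),P(270,747,.055))+90)
"
```

```text
ptr 3.0 ctr [0.50220928 0.06548262 0.091     ]
dash -3.3 off [0.53034067 0.06621929 0.055     ] edge 1.4000000000000057 front 0.9000000000000057
```

```bash
python3 -c "
from h import *
print(job_done())"
```

```text
the job is handed in; nothing more can be done
None
```

The knob is back on the preheater shaft, fully home, with its pointer about 1.5° counter-clockwise of the off mark. I handed the job in at about 16.5 s of the 64 s.

- **Fitting:** I gripped the large black knob, stood it on the shaft, and pressed with about 6 N while turning it clockwise. It dropped onto the flats, and I pressed it home with about 4 N. The tool height then matched the home height to under 1 mm.
- **Turning:** I turned it, still home, to the off mark and let go. Releasing it nudged the pointer about 3° counter-clockwise, so I regripped, trimmed it and released again.
- **Last check:** The pointer is at 3.0°. The off mark is at 1 to 2°, going by its position and the panel edges. The direction of the short dash itself read −3.3°, which disagrees, but the dash is too short to measure well. My angle measurements are good to about 2°.
- **Robot and bench:** The gripper is clear of the knob. In the last side view the other things are where they were.

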